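# Clamp the sight tube in the calibration stand

### The arm

A 6-joint arm with a two-finger parallel gripper is mounted at the origin on the work surface. World frame = base frame: x ahead of the robot, y to its left, z up, the work surface at z = 0. Lengths are in m, angles in rad, forces in N, time in s.
With the tool pointing down it reaches from about 0.35 to 0.975 m from the base axis. Payload 4.9 kg.
Tool frame: the origin (TCP) lies at the very end of the fingers, on their centre line; the grasp point (between the pads) lies 19 mm behind it; x points along the fingers, y is the direction in which the jaws open and shut, and the axes are right-handed (so a half turn about x gives the same grasp; the last joint's range is limited). The gripper opens to 85 mm and grips with 20 to 120 N. Pads are 22 mm wide; open, the fingers measure 114 mm over their backs; the gripper's body (76 mm by 85 mm) begins 54 mm behind the grasp point. The pads swing forward as they close: fully open they stand 13 mm farther back than shut.
Start: joints at [-1.36, 0.053, 1.613, -0, 1.476, -0.119], TCP at [0.202, -0.591, 0.231] pointing down, gripper open.
Joint ranges: [-3.01, 3.01], [-1.01, 2.22], [0.06, 2.58], [-1.02, 4.17], [0.09, 2.62], [-3.14, 3.14]. Speed limits (rad/s): [2.57, 2.57, 3.14, 3.14, 3.14, 3.14].

### API

Orientations are given as a unit quaternion [w, x, y, z].
In Python, from plant import manip gives the robot as it stands.
- The arm moves only by the tool play_rows, never from a script. Its argument "plan" is a list of rows, each a list of 5 numbers: the shift along the tool's x, y, z in mm, then the turn about the tool's x in rad, then the closure, from -1 (fully open) to 1 (shut). A call has 1 to 8 rows; each row is the pose to reach, as a shift and turn from the pose commanded when the call began, along the tool's axes at that moment; what a row does not reach only later rows make up. A row lasts 1/8 s, in which the tool goes at most 62.5 mm and 10.7 degrees, less where a joint would pass 70% of its speed; a pose out of reach is approached as far as the arm can. A call with a gripper value outside its range is refused whole. The fingers move at their own pace and stop on an object; the grip force is fixed at half the most. Time passes only in rows, so rows that repeat a pose let the fingers close. It gives the time, the measured TCP pose, the force and the opening at its end, in the units of the state.
- manip.state(): the state, without advancing time (a new reading comes with each control period).
- manip.grab_frame(name): name is "scene" or "side" or "wrist"; returns a dict with "img" (384x512x3 uint8, red, green, blue), "range_z" (384x512 float32, m along the optical axis (not along the pixel's ray), 0 where there is no reading), "fx", "fy", "cx", "cy" (pixels), "k1" (the pictures are not rectified: a ray, as slopes to the right and down, at radius r is drawn at 1 + k1 r^2 times it, then the intrinsics apply), "origin" and "rotation" of the camera in the world. Camera axes: x right, y up, looking along -z (the intrinsics and any distortion apply to the point x, -y, -z); pixel columns grow to the right and rows downward; lengths in m; the calibration is good to about 2 mm. A picture is of the moment at which its call begins.
- manip.job_done(): hands the job in, once; it reports no verdict.
The state is a dict: "time": time; "joint_pos": joint angles; "joint_vel": joint speeds; "joint_efforts": joint torques, N m; "tool_pos": TCP position; "tool_rot": TCP orientation; "contact_force": force on the tool from outside, world axes, zero at the start; "ft_torque": the same for the moment, N m; "gripper_width": opening from 0.0 (shut) to 1.0 (fully open).
Only numpy, scipy, OpenCV 4.12 (cv2) and the standard library are available. Lean on these libraries where they do the work, as an engineer would, in place of code of your own. Each camera call takes 0.05 s, during which the arm holds its last target. There are 200 camera calls.

### The job

Set the bronze sight tube, foot down, into the open nest of the clamping stand with its wide bell end pointing away from the robot; lower it rather than drop it, and let go of it. Then flip the stand's cam lever over until it snaps past centre and stays shut, so that the jaw clamps the foot; leave the other things on the desk where they are.

Things in the scene. Friction and masses are not known exactly. Their poses are not given: they have to be found in the camera images.
- sight: bronze sight tube, loose, 0.3 to 0.65 kg, one rigid piece: flat foot 80 long (its x) x 50 wide (y) x 18 high, on it a stem 34 x 18, on top a horizontal round tube 34 in diameter, 162 long, axis 75 above the foot's underside. Origin: centre of the foot's underside; x along the tube to the wide bell end, z up. It starts standing on its foot on the desk
- sight_tube (a point): point on the tube's axis straight above the centre of the foot, 75 mm above the foot's underside, same axes as the sight; the tube is plain and 34 mm across here (from 70 mm behind to 50 mm ahead of this point), a good place to grasp it across from above, close to the centre of mass
- sight_bell (a point): centre of the sight's wide end face (bell 48 mm in diameter), 80 mm from sight_tube along the sight's x; the other end has a black eyepiece ring 38 mm in diameter
- nest (a point): middle of the open nest of the fixed stand, on its flat bed 45 mm above the desk. x: along the nest, away from the robot; y: left, from moving to fixed jaw; z up. Open, it is 96 mm long between end lips 6 mm high and 63 mm wide between the jaws, 14 mm high (moving jaw at y -31.5, fixed at +31.5), for the 80 x 50 mm foot. Clamping pushes the foot to the fixed jaw: its centre ends at y +6.5 mm
- jaw: the moving jaw, a steel bar 90 x 12 x 13 mm that the cam lever drives in the nest's +y direction; it presses on the foot through a spring, with about 13 N when clamped. Origin: centre of its underside
- cam_lever (a joint): angle of the cam lever about its upright pivot, rad, counter-clockwise from above: 0 open (its start; lever points 100 degrees clockwise from the nest's x, to the right), 1.75 shut (points along the nest's x). Centre is at 1.2: before it the lever springs back open, beyond it it snaps shut and stays. Turning takes up to about 7 N at the knob
- lever_pivot (a point): the lever's pivot axis, 52 mm above the desk, 108.5 mm from nest in the nest's -y direction
- lever_knob (a point): centre of the lever's upright black knob (26 mm in diameter, from 57 to 103 mm above the desk, this point 80 mm above it), 115 mm from the pivot axis; the lever bar below it is 16 mm wide and its top is 57 mm above the desk; it moves with the lever
- prism: bystander: upright three-sided glass prism 65 mm high, about 60 mm across; origin centre of its underside
- loupe: bystander: nickel loupe, round, 60 mm across, 60 mm high; origin centre of its underside
- knob: bystander: loose stepped black ebonite knob 64 mm across, 36 mm high; origin centre of its underside
- cell: bystander: brass lens ring 72 mm across, 22 mm high; origin centre of its underside
Mind the look-alikes: they are no part of the job. What is shaped like the sight but pink is not meant.

How it is judged:
On the way, in this order (a step that is already met when the one before it is completed fails the run):
1. the sight stands flat in the nest, bell away from the robot, let go, the lever still open (x of sight_tube in the frame of nest between -0.014 and 0.014 m and y of sight_tube in the frame of nest between -0.01 and 0.01 m and z of sight_tube in the frame of nest between 0.07 and 0.079 m and angle between sight_tube's own z axis and vertical below 0.06 rad and angle between the x axis of sight_tube and the x axis of nest, either way round below 0.2 rad and x of sight_bell in the frame of nest above 0.05 m and contact force between sight and the fingers below 0.05 N and value of joint cam_lever below 0.25 rad and linear speed of sight below 0.03 m/s), for 0.2 s.
2. the lever has snapped past centre and the jaw presses on the foot (value of joint cam_lever above 1.6 rad and contact force between jaw and sight above 5 N), for 0.2 s.
At the end, for the whole second after the job is handed in: Lever above 1.6 rad, jaw force on the sight over 5 N; sight upright (0.06 rad), flat on the bed (axis 70-79 mm above it), bell away from the robot, within 14 mm of mid-nest along x and 0.14 rad of its direction, axis at nest y 3 to 11 mm, at rest, let go (all of step 2 and x of sight_tube in the frame of nest between -0.014 and 0.014 m and y of sight_tube in the frame of nest between 0.003 and 0.011 m and z of sight_tube in the frame of nest between 0.07 and 0.079 m and angle between sight_tube's own z axis and vertical below 0.06 rad and angle between the x axis of sight_tube and the x axis of nest, either way round below 0.14 rad and x of sight_bell in the frame of nest above 0.05 m and contact force between sight and the fingers below 0.05 N and linear speed of sight below 0.02 m/s); the robot touches nothing.
It fails at once if the sight is dropped (it falls freely, faster than 0.5 m/s) (linear speed of sight above 0.5 m/s and contact force between sight and the fingers below 0.05 N).
It fails at once if a bystander (prism, loupe, loose knob, brass ring) is moved by more than 30 mm (distance of any of prism, loupe, knob, cell from where it was at the start of the episode above 0.03 m).
It also fails if it takes over 50 s, if anything falls off the work surface, if the arm or the gripper's body presses on something with over 40 N, if the wrist force passes 120 N, or if a joint passes its speed limit or range.

## Working session

There is one attempt and no reset: what is moved stays moved. The work goes in short steps, Python scripts to look and compute and a tool call to move; the robot and the scene stay as the last step left them, time stands still between calls to the robot, and variables do not carry over. Pictures are saved under pics/ and viewed, about 8 in all and at most 12, crops included, and the job is handed in when it is done.

Besides the shell and the picture viewer there is one more tool, called after "Emit:" as name(argument=value, ...), one argument or row to a line, values as JSON. play_rows: Moves the arm, as the interface text tells. Its arguments: {"type":"object","properties":{"plan":{"type":"array"}},"required":["plan"]}

```bash
mkdir -p pics
cat > h.py <<'E'
import numpy as np, cv2
from plant import manip
def cloud(f):
    z=f["range_z"]; v,u=np.mgrid[:384,:512]
    K=np.array([[f["fx"],0,f["cx"]],[0,f["fy"],f["cy"]],[0,0,1.]])
    p=cv2.undistortPoints(np.stack([u,v],-1).reshape(-1,1,2).astype(float),K,np.array([f["k1"],0,0,0,0.])).reshape(384,512,2)
    c=np.stack([p[...,0]*z,-p[...,1]*z,-z],-1)
    return c@np.array(f["rotation"]).T+np.array(f["origin"])
def grab(n,fn):
    f=manip.grab_frame(n); np.savez(fn+".npz",img=f["img"],P=cloud(f),z=f["range_z"])
    cv2.imwrite("pics/"+fn+".png",f["img"][...,::-1]); return f
E
python3 - <<'E'
from h import *
for n in("scene","side"):
    f=grab(n,n+"0"); print(n,np.round(f["origin"],3),np.round(f["rotation"],2).tolist(),f["k1"],f["fx"])
a=[cv2.imread(f"pics/{n}0.png") for n in("scene","side")]
s=manip.state();print(s["time"],s["tool_pos"],s["tool_rot"],s["gripper_width"],s["contact_force"])
E
```

```text
Traceback (most recent call last):
  File "h.py", line 10, in grab
    f=manip.grab_frame(n); np.savez(fn+".npz",img=f["img"],P=cloud(f),z=f["range_z"])
                                                             ~~~~~^^^
  File "h.py", line 8, in cloud
    return c@np.array(f["rotation"]).T+np.array(f["origin"])
           ~^~~~~~~~~~~~~~~~~~~~~~~~~~
ValueError: matmul: Input operand 1 has a mismatch in its core dimension 0, with gufunc signature (n?,k),(k,m?)->(n?,m?) (size 4 is different from 3)
```

Rotation is a quaternion.

```bash
sed -i 's/np.array(f\["rotation"\]).T/Rq(f["rotation"]).T/; 2a from scipy.spatial.transform import Rotation\ndef Rq(q): return Rotation.from_quat(np.roll(q,-1)).as_matrix()' h.py
python3 - <<'E'
from h import *
for n in("scene","side"):
    f=grab(n,n+"0"); print(n,np.round(f["origin"],3),np.round(f["rotation"],2).tolist(),f["k1"],f["fx"])
s=manip.state();print(s["time"],s["tool_pos"],s["tool_rot"],s["gripper_width"],s["contact_force"]); print(Rq(s["tool_rot"]).round(3))
E
```

```text
scene [0.915 0.816 0.797] [0.22, 0.11, 0.43, 0.87] -0.03742142974502404 424.4657355791709
side [0.286 0.56  0.804] [-0.16, -0.06, 0.33, 0.93] -0.08684956571841956 350.96584929532145
0.15 [ 0.20231212 -0.59083475  0.23031775] [-0.11549662 -0.69749307 -0.11665903  0.69753467] 1.0003447629970088 [-0.09769166 -0.05212198  0.51447914]
[[-0.     0.324 -0.946]
 [ 0.002 -0.946 -0.324]
 [-1.    -0.002 -0.   ]]
```

View pics/scene0.png

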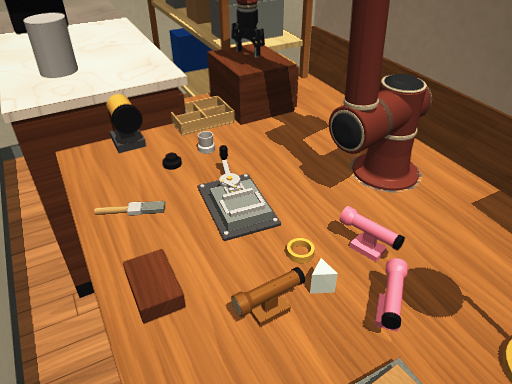

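View pics/side0.png

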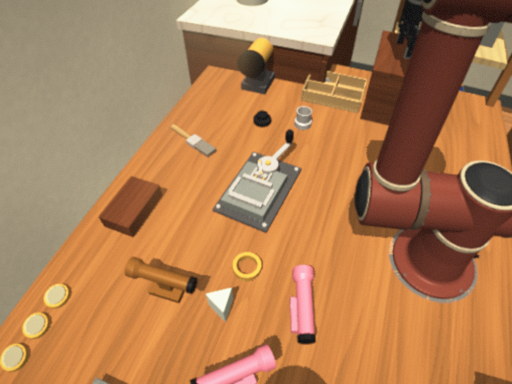

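Scene: bronze sight at about (268,290), bell at (240,303), eyepiece (298,274) beside the prism (322,278). Stand (238,205), lever knob (223,152). I'll make a top-down map from both clouds.

```bash
cat > ortho.py <<'E'
from h import *
def ortho(names,x0,x1,y0,y1,s,fn):
    # rows: x decreasing downward (far on top); cols: y decreasing to right (left on left)
    H,W=int((x1-x0)/s),int((y1-y0)/s); im=np.zeros((H,W,3),np.uint8); zm=np.full((H,W),-1.)
    for n in names:
        d=np.load(n+".npz"); P=d["P"].reshape(-1,3); C=d["img"].reshape(-1,3); ok=(d["z"].ravel()>0)&(P[:,2]<.2)
        P,C=P[ok],C[ok]; r=((x1-P[:,0])/s).astype(int); c=((y1-P[:,1])/s).astype(int)
        k=(r>=0)&(r<H)&(c>=0)&(c<W)
        for i in np.where(k)[0][np.argsort(P[k,2])]:
            if P[i,2]>zm[r[i],c[i]]: zm[r[i],c[i]]=P[i,2]; im[r[i],c[i]]=C[i,::-1]
    cv2.imwrite("pics/"+fn+".png",np.hstack([im,np.repeat((np.clip(zm,0,.12)*2100).astype(np.uint8)[...,None],3,2)]) if 0 else im)
E
python3 - <<'E'
from ortho import *
d=np.load("scene0.npz");P=d["P"]
for n,u,v in[("bell",240,303),("tubemid",268,290),("eye",298,272),("prism",322,268),("ring",300,240),("nestbed",240,205),("knob",223,150),("loupe",206,135),("pivot",229,178),("ekn",172,156),("desk",330,330)]: print(n,P[v,u].round(3))
# bronze tube fit, both views
for nm,sl in(("scene0",(slice(255,325),slice(225,308))),("side0",(slice(250,305),slice(120,200)))):
    d=np.load(nm+".npz");Q=d["P"][sl].reshape(-1,3);z=Q[:,2]
    t=Q[(z>.062)&(z<.105)]
    print(nm,len(t),t.min(0).round(3),t.max(0).round(3))
    top=t[t[:,2]>.08]; m=top[:,:2].mean(0); w,V=np.linalg.eigh(np.cov(top[:,:2].T)); a=V[:,1]; 
    s=(t[:,:2]-m)@a; o=(t[:,:2]-m)@[-a[1],a[0]]; print("mean",m,"axis",a,"ang",np.arctan2(a[1],a[0]),"s",np.percentile(s,[0,1,99,100]).round(3),"o",np.percentile(o,[0,1,99,100]).round(3))
    f=Q[(z>.008)&(z<.024)]; print("foot",f.min(0).round(3),f.max(0).round(3))
ortho(["scene0","side0"],.25,.85,-.35,.35,.001,"o0")
E
```

```text
bell [0.69  0.32  0.096]
tubemid [0.621 0.313 0.089]
eye [0.541 0.304 0.093]
prism [0.471 0.3   0.065]
ring [0.441 0.164 0.025]
nestbed [ 0.524 -0.018  0.044]
knob [ 0.478 -0.226  0.097]
loupe [ 0.456 -0.425  0.044]
pivot [ 0.508 -0.122  0.065]
ekn [ 0.604 -0.363  0.037]
desk [0.521 0.41  0.002]
scene0 1336 [0.531 0.282 0.062] [0.696 0.334 0.101]
mean [0.62186166 0.30985035] axis [-0.99797107 -0.06366905] ang -3.0778805040436943 s [-0.074 -0.073  0.088  0.091] o [-0.019 -0.017  0.022  0.028]
foot [0.452 0.183 0.008] [0.653 0.332 0.024]
side0 1182 [0.529 0.281 0.063] [0.694 0.332 0.1  ]
mean [0.61364088 0.30686898] axis [-0.99761788 -0.06898229] ang -3.0725555380898384 s [-0.081 -0.078  0.084  0.085] o [-0.02  -0.019  0.021  0.027]
foot [0.57  0.298 0.008] [0.651 0.33  0.024]
```

View pics/o0.png

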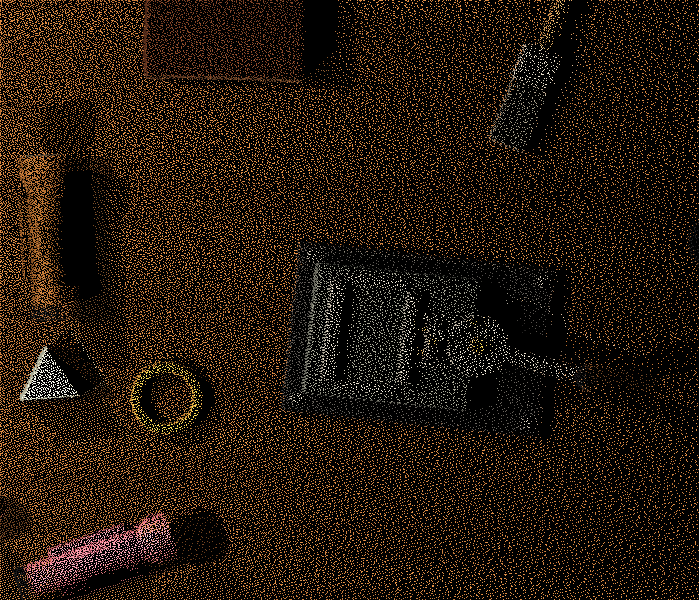

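Bell at x≈0.695, eyepiece x≈0.53, so the sight already points away (yaw ≈0.066), centred near (0.614, 0.308). The stand is at about (0.523,-0.018), yaw about -0.13. I'll go over the nest for a close look with the wrist camera on the way.

Emit:
play_rows(
  plan=[
    [-150, -55, -60, 0.15, -1],
    [-150, -110, -117, 0.3, -1],
    [-150, -165, -175, 0.46, -1],
    [-150, -221, -234, 0.46, -1],
    [-150, -276, -292, 0.46, -1],
    [-150, -331, -351, 0.46, -1],
    [-150, -386, -410, 0.46, -1],
    [-150, -442, -468, 0.46, -1],
  ],
)

```text
time: 1.15
tool_pos: [0.4124, -0.1916, 0.3746]
tool_rot: [-0.046, 0.706, -0.046, -0.705]
contact_force: [0.5, -0.7, 0.6]
gripper_width: 0.999
```

Run:
```python
from ortho import *
f=grab("wrist","w1"); print(np.round(f["origin"],3),Rq(f["rotation"]).round(2).tolist())
s=manip.state();print(s["time"],s["tool_pos"],Rq(s["tool_rot"]).round(3).tolist())
cv2.imwrite("pics/w1.png",f["img"][...,::-1])
```

```text
[ 0.493 -0.201  0.517] [[-0.13, 0.94, 0.31], [-0.99, -0.12, -0.04], [-0.0, -0.32, 0.95]]
1.2 [ 0.41504159 -0.18547373  0.3750924 ] [[0.003, -0.121, -0.993], [0.004, -0.993, 0.121], [-1.0, -0.005, -0.003]]
```

View pics/w1.png

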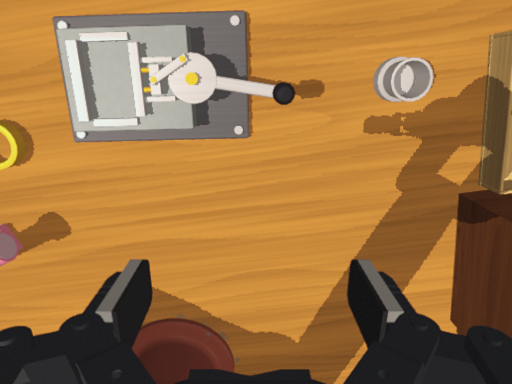

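The wrist view shows the stand whole: fixed jaw (77,80), moving jaw (136,78), lips (103,37) and (116,122), pivot (192,79), knob (283,93). I'll measure these.

Run:
```python
from h import *
d=np.load("w1.npz");P=d["P"];I=d["img"].astype(int)
bright=(I.min(2)>175)
def blob(u0,u1,v0,v1,z0,z1,m=None):
    k=np.zeros((384,512),bool);k[v0:v1,u0:u1]=1;k&=(P[...,2]>z0)&(P[...,2]<z1)
    if m is not None:k&=m
    return P[k]
for n,a in dict(fixed=(60,95,35,125,.054,.068),moving=(127,148,35,125,.054,.068),liptop=(80,128,28,45,.047,.058),lipbot=(92,140,115,130,.047,.058)).items():
    q=blob(*a,bright); c,(w,h),ang=cv2.minAreaRect((q[:,:2]*1000).astype(np.float32)); ww,V=np.linalg.eigh(np.cov(q[:,:2].T)); v=V[:,1]
    print(n,len(q),"c",np.round(c,1),"size",round(w,1),round(h,1),"z",np.median(q[:,2]).round(4),"axisang",np.arctan2(v[1],v[0]).round(3),"mean",q.mean(0).round(4))
for n,u,v in[("pivot",192,79),("knobtop",283,93),("bed",108,80),("s1",62,25),("s2",235,20),("s3",82,135),("s4",238,130)]: print(n,P[v,u].round(4))
k=blob(268,300,80,106,.095,.11); print("knob",len(k),k.mean(0).round(4), cv2.minEnclosingCircle((k[:,:2]*1000).astype(np.float32)))
b=blob(100,125,50,110,.03,.06);print("bed z",np.median(b[:,2]))
```

```text
fixed 847 c [520.7  17.4] size 14.6 98.8 z 0.0587 axisang 3.041 mean [0.5222 0.0173 0.0587]
moving 680 c [511.4 -62.2] size 21.8 88.7 z 0.0582 axisang 3.034 mean [ 0.5135 -0.0579  0.0581]
liptop 388 c [568.2 -27.8] size 61.7 12.1 z 0.0507 axisang 1.461 mean [ 0.5684 -0.0266  0.0508]
lipbot 323 c [462.8 -18.1] size 66.7 13.6 z 0.0505 axisang 1.47 mean [ 0.4631 -0.0154  0.0506]
pivot [ 0.5029 -0.1299  0.066 ]
knobtop [ 0.4731 -0.2372  0.1035]
bed [ 0.5169 -0.0168  0.0437]
s1 [0.5947 0.0373 0.0162]
s2 [ 0.5697 -0.1915  0.0146]
s3 [0.4489 0.0523 0.0141]
s4 [ 0.4259 -0.1751  0.0146]
knob 374 [ 0.4725 -0.2387  0.1009] ((472.21441650390625, -239.32225036621094), 12.723872184753418)
bed z 0.04476902717646716
```

Nest ≈ (0.516,-0.021), yaw -0.104. The knob prediction from that agrees with the measured knob within 1 mm. Next, over the sight.

Emit:
play_rows(
  plan=[
    [0, -64, -16, -0.05, -1],
    [0, -127, -31, -0.1, -1],
    [0, -191, -47, -0.19, -1],
    [10, -254, -62, -0.19, -1],
    [20, -318, -78, -0.19, -1],
    [40, -382, -94, -0.19, -1],
    [60, -445, -110, -0.19, -1],
    [75, -509, -125, -0.19, -1],
  ],
)

```text
time: 2.2
tool_pos: [0.5909, 0.2666, 0.3062]
tool_rot: [-0.021, -0.707, -0.021, 0.707]
contact_force: [0.2, -0.1, 0.4]
gripper_width: 1.001
```

Emit:
play_rows(
  plan=[
    [0, 0, 0, 0, -1],
    [0, 0, 0, 0, -1],
  ],
)

```text
time: 2.45
tool_pos: [0.5905, 0.2647, 0.307]
tool_rot: [-0.021, -0.706, -0.021, 0.707]
contact_force: [-0.9, -0.2, 0.4]
gripper_width: 0.999
```

Run:
```python
from h import *
f=grab("wrist","w2")
s=manip.state();R=Rq(s["tool_rot"]);print(s["time"],s["tool_pos"],R.round(3).tolist(),"yaw y",np.arctan2(R[1,1],R[0,1]))
d=np.load("w2.npz");P=d["P"].reshape(-1,3);z=P[:,2]
t=P[(z>.062)&(z<.105)&(P[:,0]>.50)&(P[:,0]<.72)&(P[:,1]>.27)&(P[:,1]<.36)]
print(len(t),t.min(0).round(3),t.max(0).round(3))
top=t[t[:,2]>.085]; w,V=np.linalg.eigh(np.cov(top[:,:2].T)); a=V[:,1]*np.sign(V[0,1]); print("top ang",np.arctan2(a[1],a[0]))
# slices at nominal tube stations: max-z ridge and mid of extents
for x in np.arange(.54,.69,.02):
    q=t[abs(t[:,0]-x)<.006]; 
    if len(q): print(x.round(2),len(q),"y",q[:,1].min().round(4),q[:,1].max().round(4),"mid",((q[:,1].min()+q[:,1].max())/2).round(4),"top",q[:,2].max().round(4),"ytop",q[q[:,2]>q[:,2].max()-.002][:,1].mean().round(4))
```

```text
2.5 [0.59059466 0.26419851 0.30795098] [[0.001, 0.059, -0.998], [-0.0, -0.998, -0.059], [-1.0, 0.0, -0.0]] yaw y -1.5116844854736815
5371 [0.501 0.281 0.062] [0.695 0.331 0.101]
top ang 0.05623000209886192
0.54 360 y 0.2815 0.3192 mid 0.3004 top 0.095 ytop 0.3002
0.56 312 y 0.2846 0.3173 mid 0.301 top 0.093 ytop 0.3017
0.58 332 y 0.2856 0.319 mid 0.3023 top 0.0934 ytop 0.3017
0.6 352 y 0.2865 0.3205 mid 0.3035 top 0.093 ytop 0.3037
0.62 365 y 0.2875 0.3203 mid 0.3039 top 0.0932 ytop 0.3042
0.64 384 y 0.2891 0.3217 mid 0.3054 top 0.093 ytop 0.3054
0.66 415 y 0.2886 0.3262 mid 0.3074 top 0.0951 ytop 0.307
0.68 611 y 0.2847 0.3314 mid 0.308 top 0.1005 ytop 0.3078
```

View pics/w2.png

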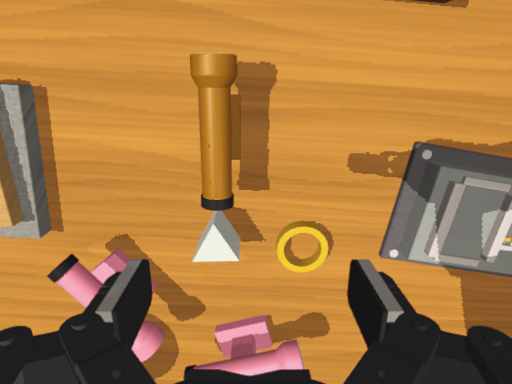

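Sight centre by wrist view ≈ (0.614,0.3037), yaw 0.056; the picture shows the tube (215,130) with bell on top (213,68) and the prism close to the eyepiece (216,235). Descending.

Emit:
play_rows(
  plan=[
    [50, -20, -14, 0, -1],
    [90, -38, -26, 0, -1],
    [130, -38, -26, 0, -1],
    [170, -38, -26, 0, -1],
    [200, -38, -26, 0, -1],
    [220, -38, -26, 0, -1],
    [230, -38, -26, 0, -1],
    [230, -38, -26, 0, -1],
  ],
)

```text
time: 3.5
tool_pos: [0.6144, 0.3042, 0.0779]
tool_rot: [0.021, 0.707, 0.021, -0.707]
contact_force: [0.7, 0.8, -0.1]
gripper_width: 0.996
```

Run:
```python
from h import *
s=manip.state();R=Rq(s["tool_rot"]);print(s["time"],s["tool_pos"],R.round(3).tolist(),s["contact_force"])
```

```text
3.5 [0.61443026 0.30416909 0.0778614 ] [[0.0, 0.059, -0.998], [0.0, -0.998, -0.059], [-1.0, -0.0, -0.0]] [ 0.65801834  0.75282179 -0.145244  ]
```

Emit:
play_rows(
  plan=[
    [12, 0, 0, 0, -1],
    [22, 0, 0, 0, -1],
    [22, 0, 0, 0, -0.4],
    [22, 0, 0, 0, 0],
    [22, 0, 0, 0, 0.5],
    [22, 0, 0, 0, 1],
    [22, 0, 0, 0, 1],
    [22, 0, 0, 0, 1],
  ],
)

```text
time: 4.5
tool_pos: [0.6148, 0.3045, 0.0563]
tool_rot: [0.021, 0.707, 0.021, -0.706]
contact_force: [-0.5, -1.7, 2.7]
gripper_width: 0.381
```

Emit:
play_rows(
  plan=[
    [0, 0, 0, 0, 1],
    [-5, 0, 0, 0, 1],
    [-15, 0, 0, 0, 1],
    [-30, 0, 0, 0, 1],
    [-55, 0, 0, 0, 1],
    [-80, 0, 0, 0, 1],
    [-100, 0, 0, 0, 1],
    [-100, 0, 0, 0, 1],
  ],
)

```text
time: 5.5
tool_pos: [0.6156, 0.3051, 0.1587]
tool_rot: [0.021, 0.709, 0.022, -0.705]
contact_force: [0.4, 0.4, -4.2]
gripper_width: 0.379
```

Run:
```python
from h import *
f=grab("wrist","w3"); grab("scene","s3")
s=manip.state();R=Rq(s["tool_rot"]);print(s["time"],s["tool_pos"],R.round(3).tolist(),s["contact_force"],s["gripper_width"])
cv2.imwrite("pics/c3.png",np.hstack([f["img"][...,::-1],cv2.imread("pics/s3.png")[130:,150:438][:, :]] if 0 else [f["img"][...,::-1],cv2.imread("pics/s3.png")[:,180:460]]))
```

```text
5.6 [0.6138358  0.30438483 0.15502124] [[-0.001, 0.06, -0.998], [-0.0, -0.998, -0.06], [-1.0, 0.0, 0.001]] [-0.62061646 -0.74798357 -4.20064762] 0.37754064311868635
```

View pics/c3.png

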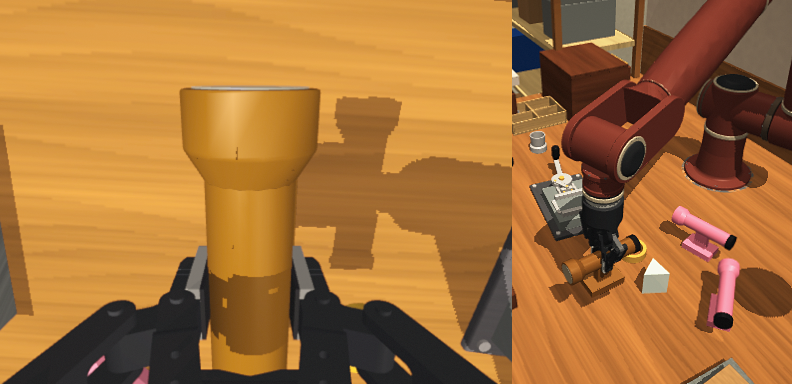

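The sight is held (4.2 N): tube centred between the pads (252,290), bell at (250,110), prism untouched. Checking its pose in the hand.

Run:
```python
from h import *
s=manip.state();T=np.array(s["tool_pos"]);R=Rq(s["tool_rot"])
for n in("w3",):
    d=np.load(n+".npz");m=np.zeros((384,512),bool);m[80:260,175:325]=1;m&=d["z"]>0
    P=(d["P"][m]-T); P=np.c_[P@-R[:,2],P@-R[:,1],P[:,2]]  # ahead, left, up in tool terms
    P=P[(P[:,2]>-.05)&(abs(P[:,1])<.035)]
    print("bell end ahead",np.percentile(P[:,0],[98,99.5,100]).round(4))
    for a in np.arange(.015,.08,.008):
        q=P[abs(P[:,0]-a)<.004]; print(a.round(3),len(q),"mid",((q[:,1].min()+q[:,1].max())/2).round(4),"top",np.percentile(q[:,2],99).round(4))
```

```text
bell end ahead [0.0807 0.0812 0.0813]
0.015 334 mid 0.0003 top 0.0295
0.023 1073 mid -0.0028 top 0.04
0.031 1820 mid -0.0028 top 0.0402
0.039 1915 mid 0.0018 top 0.0403
0.047 1928 mid 0.0014 top 0.0408
0.055 2163 mid 0.0017 top 0.0454
0.063 3369 mid 0.0019 top 0.0472
0.071 3752 mid 0.0019 top 0.0473
0.079 3281 mid 0.0017 top 0.0472
```

Emit:
play_rows(
  plan=[
    [-20, 15, 6, 0.01, 1],
    [-20, 45, 17, 0.03, 1],
    [-20, 85, 31, 0.05, 1],
    [-20, 130, 48, 0.07, 1],
    [-20, 175, 65, 0.1, 1],
    [-20, 220, 81, 0.12, 1],
    [-20, 260, 96, 0.14, 1],
    [-20, 290, 107, 0.164, 1],
  ],
)

```text
time: 6.6
tool_pos: [0.523, 0.0072, 0.1736]
tool_rot: [0.037, -0.705, 0.037, 0.707]
contact_force: [0.5, -0.7, -3.4]
gripper_width: 0.377
```

Emit:
play_rows(
  plan=[
    [0, 0, 0, 0, 1],
    [0, 0, 0, 0, 1],
  ],
)

```text
time: 6.85
tool_pos: [0.5242, 0.009, 0.1745]
tool_rot: [0.037, -0.706, 0.037, 0.707]
contact_force: [-0.5, -0.3, -4.2]
gripper_width: 0.381
```

```bash
cat > st.py <<'E'
from h import *
def rel(x,y,z,a):
    s=manip.state();T=np.array(s["tool_pos"]);R=Rq(s["tool_rot"]);ya=np.arctan2(R[1,1],R[0,1])
    print(s["time"],T.round(4),"pitch",R[2].round(3),"yaw",round(ya+np.pi/2,4),"F",np.round(s["contact_force"],1),"w",round(s["gripper_width"],3))
    print("shift mm",(R.T@(np.array([x,y,z])-T)*1000).round(1),"turn",round(-(a-np.pi/2-ya),3))
E
python3 -c "
from st import *
rel(.516,-.021,.13,-.104)"
```

```text
6.85 [0.5242 0.009  0.1745] pitch [-1.    -0.001  0.002] yaw -0.1042 F [-0.5 -0.3 -4.2] w 0.381
shift mm [44.4 30.7  5. ] turn -0.0
```

Emit:
play_rows(
  plan=[
    [0, 12, 2, 0, 1],
    [0, 24, 4, 0, 1],
    [5, 31, 5, 0, 1],
    [20, 31, 5, 0, 1],
    [35, 31, 5, 0, 1],
    [44, 31, 5, 0, 1],
    [44, 31, 5, 0, 1],
    [44, 31, 5, 0, 1],
  ],
)

```text
time: 7.85
tool_pos: [0.5169, -0.0216, 0.1318]
tool_rot: [-0.037, 0.706, -0.037, -0.706]
contact_force: [-0.1, -1.0, -3.1]
gripper_width: 0.381
```

Run:
```python
from st import *
rel(.516,-.021,.101,-.104)
grab("wrist","w4");grab("scene","s4");grab("side","d4")
a=cv2.imread("pics/s4.png")[110:260,150:330];b=cv2.imread("pics/d4.png")[110:260,180:360]
cv2.imwrite("pics/c4.png",cv2.resize(np.hstack([a,b]),None,fx=2.2,fy=2.2,interpolation=cv2.INTER_CUBIC))
# bronze sight and stand relation from wrist cloud
P=np.load("w4.npz")["P"];z=np.load("w4.npz")["z"]
N=np.array([.516,-.021,.045]);c,s=np.cos(-.104),np.sin(-.104);A=np.array([[c,s,0],[-s,c,0],[0,0,1]])
Q=((P-N)@A.T)[z>0]
for nm,lo,hi in(("bell",.06,.14),("jawtop",.008,.018),("lip",.003,.0085)):
    k=Q[(Q[:,2]>lo)&(Q[:,2]<hi)&(abs(Q[:,0])<.12)&(abs(Q[:,1])<.06)]
    if len(k): print(nm,len(k),np.percentile(k,[0.5,50,99.5],axis=0).round(4).tolist())
```

```text
7.85 [ 0.5169 -0.0216  0.1318] pitch [-1.     0.    -0.001] yaw -0.104 F [-0.1 -1.  -3.1] w 0.381
shift mm [30.8 -0.5  0.9] turn 0.0
bell 35431 [[-0.0294, -0.0426, 0.095], [0.0282, 0.0007, 0.1221], [0.0802, 0.0439, 0.1397]]
jawtop 4406 [[-0.0352, -0.0596, 0.0081], [0.0027, -0.0328, 0.0131], [0.0454, 0.0454, 0.0168]]
lip 684 [[-0.0276, -0.0598, 0.0031], [0.002, -0.0517, 0.0073], [0.0266, 0.0317, 0.0085]]
```

View pics/c4.png

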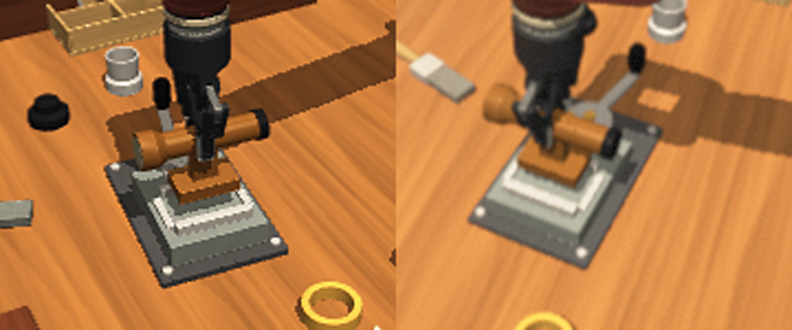

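Both views show the foot level over the nest, bell pointing away; the bell end at nest x ≈ +0.080 agrees. Lowering gently.

Emit:
play_rows(
  plan=[
    [6, 0, 1, 0, 1],
    [12, 0, 1, 0, 1],
    [18, 0, 1, 0, 1],
    [23, 0, 1, 0, 1],
    [26, 0, 1, 0, 1],
    [28, 0, 1, 0, 1],
    [28, 0, 1, 0, 1],
  ],
)

```text
time: 8.88
tool_pos: [0.5155, -0.0216, 0.1034]
tool_rot: [0.037, -0.706, 0.037, 0.706]
contact_force: [0.0, 0.1, -3.5]
gripper_width: 0.381
```

Emit:
play_rows(
  plan=[
    [1, 0, 0, 0, 1],
    [2, 0, 0, 0, 1],
    [2.5, 0, 0, 0, 1],
    [2.5, 0, 0, 0, 1],
  ],
)

```text
time: 9.38
tool_pos: [0.5156, -0.0216, 0.1013]
tool_rot: [-0.037, 0.706, -0.037, -0.706]
contact_force: [-0.9, -0.2, -1.8]
gripper_width: 0.383
```

Emit:
play_rows(
  plan=[
    [0.7, 0, 0, 0, 1],
    [1.2, 0, 0, 0, 1],
    [1.2, 0, 0, 0, 1],
  ],
)

```text
time: 9.75
tool_pos: [0.5159, -0.0218, 0.1012]
tool_rot: [-0.037, 0.706, -0.037, -0.706]
contact_force: [-4.8, -0.6, 5.6]
gripper_width: 0.381
```

Firm contact with the bed. Opening, with a wait, then lifting straight up.

Emit:
play_rows(
  plan=[
    [0, 0, 0, 0, 0.1],
    [0, 0, 0, 0, -0.1],
    [0, 0, 0, 0, -0.3],
    [0, 0, 0, 0, -0.6],
    [0, 0, 0, 0, -1],
    [0, 0, 0, 0, -1],
    [0, 0, 0, 0, -1],
    [0, 0, 0, 0, -1],
  ],
)

```text
time: 10.75
tool_pos: [0.5155, -0.0216, 0.0998]
tool_rot: [-0.037, 0.706, -0.037, -0.706]
contact_force: [0.5, -0.2, 0.7]
gripper_width: 1.0
```

Emit:
play_rows(
  plan=[
    [-5, 0, 0, 0, -1],
    [-15, 0, 0, 0, -1],
    [-35, 0, 0, 0, -1],
    [-65, 0, 0, 0, -1],
    [-100, 0, 0, 0, -1],
    [-140, 0, 0, 0, -1],
    [-170, 0, 0, 0, -1],
    [-170, 0, 0, 0, -1],
  ],
)

```text
time: 11.75
tool_pos: [0.5171, -0.0219, 0.2741]
tool_rot: [-0.036, 0.709, -0.037, -0.704]
contact_force: [-0.0, -0.8, -0.0]
gripper_width: 1.0
```

Run:
```python
from st import *
rel(.4725,-.239,.23,-.104)
f=grab("wrist","w5");grab("scene","s5")
P=np.load("w5.npz")["P"];z=np.load("w5.npz")["z"]
N=np.array([.516,-.021,.045]);c,s=np.cos(-.104),np.sin(-.104);A=np.array([[c,s,0],[-s,c,0],[0,0,1]])
Q=((P-N)@A.T)[z>0]
t=Q[(Q[:,2]>.06)&(Q[:,2]<.11)&(abs(Q[:,1])<.04)&(abs(Q[:,0])<.1)]
print(np.percentile(t,[.2,99.8],axis=0).round(4).tolist())
for x in np.arange(-.06,.08,.02):
    q=t[abs(t[:,0]-x)<.005]
    if len(q): print(x.round(2),"mid",((q[:,1].min()+q[:,1].max())/2).round(4),"top",np.percentile(q[:,2],99).round(4))
w=cv2.resize(f["img"][...,::-1],(400,300)); b=cv2.resize(cv2.imread("pics/s5.png")[110:260,150:350],(400,300))
cv2.imwrite("pics/c5.png",np.hstack([w,b]))
```

```text
11.75 [ 0.5171 -0.0219  0.2741] pitch [-1.     0.001 -0.007] yaw -0.1041 F [-0.  -0.8 -0. ] w 1.0
shift mm [ 44.  220.6  22.1] turn -0.0
[[-0.083, -0.0234, 0.0746], [0.0792, 0.022, 0.0994]]
-0.06 mid -0.0003 top 0.0923
-0.04 mid -0.0009 top 0.0924
-0.02 mid -0.0008 top 0.0925
0.0 mid -0.0008 top 0.0922
0.02 mid -0.0007 top 0.0925
0.04 mid -0.0012 top 0.0927
0.06 mid -0.0004 top 0.0991
0.08 mid -0.0013 top 0.0993
```

View pics/c5.png

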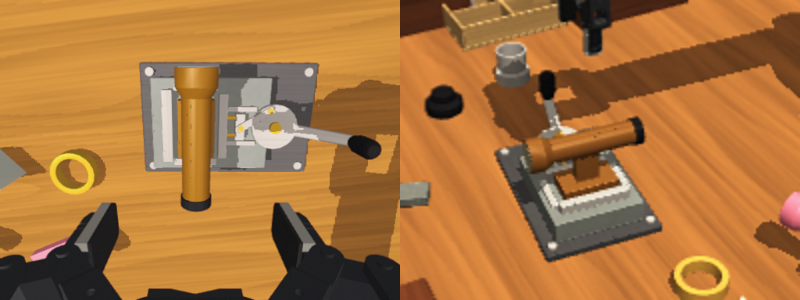

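Sight is flat in the nest (axis 75.5 mm above the bed, y ≈ -1 mm, aligned; bell end +79 mm), lever still open. Now plan the lever: straddle the knob with half-open pads across the tangent, sweep along the arc while turning with the lever.

Run:
```python
from st import *
print(np.round(manip.state()["joint_pos"],3))
rel(.4730,-.239,.27,-.104-1.75)
```

```text
[-0.186 -0.232  1.816 -0.     1.557  1.489]
11.85 [ 0.5154 -0.0216  0.2696] pitch [-1.  0. -0.] yaw -0.1042 F [ 1.  -0.3 -1.5] w 1.001
shift mm [ -0.4 220.7  19.5] turn 1.75
```

Joint 6 has most room when the tool turns to yaw y = -0.28 at the start (turn -1.395), so I use that.

Emit:
play_rows(
  plan=[
    [0, 28, 2, -0.18, -0.2],
    [0, 55, 5, -0.36, -0.2],
    [0, 83, 7, -0.54, -0.2],
    [0, 110, 10, -0.72, -0.2],
    [0, 138, 12, -0.9, -0.2],
    [0, 166, 15, -1.07, -0.2],
    [0, 194, 17, -1.24, -0.2],
    [0, 221, 19, -1.395, -0.2],
  ],
)

```text
time: 12.85
tool_pos: [0.4725, -0.2398, 0.2673]
tool_rot: [-0.425, -0.563, -0.428, 0.564]
contact_force: [-0.1, 0.0, 0.5]
gripper_width: 0.6
```

Emit:
play_rows(
  plan=[
    [0, 0, 0, 0, -0.2],
    [0, 0, 0, 0, -0.2],
  ],
)

```text
time: 13.1
tool_pos: [0.4732, -0.2386, 0.2684]
tool_rot: [-0.424, -0.565, -0.426, 0.565]
contact_force: [0.5, 0.9, 0.1]
gripper_width: 0.602
```

Run:
```python
from st import *
rel(.4730,-.239,.068,-.28+np.pi/2)
f=grab("wrist","w6");P=np.load("w6.npz")["P"]
k=P[(P[...,2]>.09)&(P[...,2]<.112)&(np.hypot(P[...,0]-.473,P[...,1]+.239)<.03)]
print(len(k),cv2.minEnclosingCircle((k[:,:2]*1000).astype(np.float32)) if len(k) else "")
```

```text
13.1 [ 0.4732 -0.2386  0.2684] pitch [-1.    -0.002 -0.001] yaw 1.2892 F [0.5 0.9 0.1] w 0.602
shift mm [200.4   0.3   0.7] turn -0.002
582 ((472.3288879394531, -238.78294372558594), 12.788870811462402)
```

Knob re-measured at (0.4723,-0.2388), right under the tool. Descend 200 mm.

Emit:
play_rows(
  plan=[
    [40, 0, 0, 0, -0.2],
    [85, 0, 0, 0, -0.2],
    [130, 0, 0, 0, -0.2],
    [155, 0, 0, 0, -0.2],
    [175, 0, 0, 0, -0.2],
    [190, 0, 0, 0, -0.2],
    [199, 0, 0, 0, -0.2],
    [199, 0, 0, 0, -0.2],
  ],
)

```text
time: 14.15
tool_pos: [0.4736, -0.2394, 0.0706]
tool_rot: [-0.425, -0.565, -0.425, 0.565]
contact_force: [-0.4, 0.7, 0.0]
gripper_width: 0.599
```

Run:
```python
from st import *
piv=np.array([.5052,-.1287]);R=Rq(manip.state()["tool_rot"])
print(manip.state()["contact_force"])
p=lambda t:np.array([*(piv+.115*np.array([np.cos(-1.849+t),np.sin(-1.849+t)])),.068])
T=np.array(manip.state()["tool_pos"])
def rows(t0,ts):
    a=-1.849+np.pi/2+t0; y=np.array([np.cos(a),np.sin(a),0]);Rm=np.c_[[0,0,-1.],y,np.cross([0,0,-1.],y)]
    for t in ts: print(round(t,2),(Rm.T@(p(t)-p(t0))*1000).round(0).tolist(),-round(t-t0,3))
rel(*p(0),-.28+np.pi/2)
rows(0,np.arange(1,9)*.11);rows(.88,.88+np.arange(1,9)*.11); rows(.88,[1.75,1.8])
```

```text
[-0.43983782  0.69558338  0.03451069]
14.15 [ 0.4736 -0.2394  0.0706] pitch [-1. -0. -0.] yaw 1.2907 F [-0.4  0.7  0. ] w 0.599
shift mm [ 2.6 -0.  -0.1] turn -0.0
0.11 [0.0, 13.0, -1.0] -0.11
0.22 [0.0, 25.0, -3.0] -0.22
0.33 [0.0, 37.0, -6.0] -0.33
0.44 [0.0, 49.0, -11.0] -0.44
0.55 [0.0, 60.0, -17.0] -0.55
0.66 [0.0, 71.0, -24.0] -0.66
0.77 [0.0, 80.0, -32.0] -0.77
0.88 [0.0, 89.0, -42.0] -0.88
0.99 [0.0, 13.0, -1.0] -0.11
1.1 [0.0, 25.0, -3.0] -0.22
1.21 [0.0, 37.0, -6.0] -0.33
1.32 [0.0, 49.0, -11.0] -0.44
1.43 [0.0, 60.0, -17.0] -0.55
1.54 [0.0, 71.0, -24.0] -0.66
1.65 [0.0, 80.0, -32.0] -0.77
1.76 [0.0, 89.0, -42.0] -0.88
1.75 [0.0, 88.0, -41.0] -0.87
1.8 [0.0, 91.0, -45.0] -0.92
```

Emit:
play_rows(
  plan=[
    [1, 13, -1, -0.11, -0.2],
    [1, 25, -3, -0.22, -0.2],
    [1, 37, -6, -0.33, -0.2],
    [1, 49, -11, -0.44, -0.2],
    [1, 60, -17, -0.55, -0.2],
    [1, 71, -24, -0.66, -0.2],
    [1, 80, -32, -0.77, -0.2],
    [1, 89, -42, -0.88, -0.2],
  ],
)

```text
time: 15.15
tool_pos: [0.5696, -0.224, 0.0702]
tool_rot: [0.625, 0.328, 0.627, -0.33]
contact_force: [-6.8, -0.5, 0.9]
gripper_width: 0.6
```

Emit:
play_rows(
  plan=[
    [0, 13, -1, -0.11, -0.2],
    [0, 25, -3, -0.22, -0.2],
    [0, 37, -6, -0.33, -0.2],
    [0, 49, -11, -0.44, -0.2],
    [0, 60, -17, -0.55, -0.2],
    [0, 71, -24, -0.66, -0.2],
    [0, 80, -32, -0.77, -0.2],
    [0, 88, -41, -0.87, -0.2],
  ],
)

```text
time: 16.15
tool_pos: [0.6213, -0.14, 0.0711]
tool_rot: [0.707, 0.034, 0.706, -0.035]
contact_force: [-0.7, -0.0, -0.1]
gripper_width: 0.595
```

Run:
```python
from st import *
rel(.6196,-.1407,.068,-.104+np.pi)
f=grab("wrist","w7");grab("scene","s7")
w=cv2.resize(f["img"][...,::-1],(400,300)); b=cv2.resize(cv2.imread("pics/s7.png")[110:260,150:350],(400,300))
cv2.imwrite("pics/c7.png",np.hstack([w,b]))
```

```text
16.15 [ 0.6213 -0.14    0.0711] pitch [-1.    -0.     0.002] yaw 3.0441 F [-0.7 -0.  -0.1] w 0.595
shift mm [ 3.1 -0.9 -1.6] turn 0.006
```

View pics/c7.png

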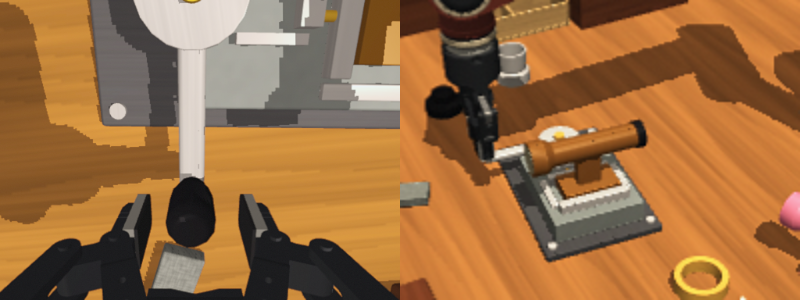

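The lever has snapped shut along the nest's x; knob (190,212) stands free between the pads, force ~0. Lift straight out and check.

Emit:
play_rows(
  plan=[
    [0, 0, 0, 0, -0.5],
    [-5, 0, 0, 0, -0.5],
    [-20, 0, 0, 0, -0.5],
    [-50, 0, 0, 0, -0.5],
    [-90, 0, 0, 0, -0.5],
    [-130, 0, 0, 0, -0.5],
    [-170, 0, 0, 0, -0.5],
    [-200, 0, 0, 0, -0.5],
  ],
)

```text
time: 17.25
tool_pos: [0.6207, -0.1406, 0.2738]
tool_rot: [0.708, 0.035, 0.705, -0.036]
contact_force: [0.7, 0.1, -0.1]
gripper_width: 0.752
```

Emit:
play_rows(
  plan=[
    [0, 40, 20, 0, -0.5],
    [0, 80, 40, 0, -0.5],
    [0, 80, 40, 0, -0.5],
    [0, 80, 40, 0, -0.5],
    [0, 80, 40, 0, -0.5],
  ],
)

```text
time: 17.88
tool_pos: [0.6677, -0.0656, 0.2702]
tool_rot: [0.706, 0.036, 0.706, -0.036]
contact_force: [-0.4, 0.6, -0.2]
gripper_width: 0.75
```

Run:
```python
from st import *
rel(.6196,-.1407,.068,-.104+np.pi)
f=grab("wrist","w8");grab("scene","s8");grab("side","d8")
N=np.array([.516,-.021,.045]);c,s=np.cos(-.104),np.sin(-.104);A=np.array([[c,s,0],[-s,c,0],[0,0,1]])
P=np.load("w8.npz")["P"];z=np.load("w8.npz")["z"];Q=((P-N)@A.T)[z>0]
t=Q[(Q[:,2]>.06)&(Q[:,2]<.11)&(abs(Q[:,1]-.006)<.035)&(abs(Q[:,0])<.1)]
print(len(t)and np.percentile(t,[.2,99.8],axis=0).round(4).tolist())
for x in np.arange(-.06,.08,.02):
    q=t[abs(t[:,0]-x)<.005]
    if len(q): print(x.round(2),"mid",((q[:,1].min()+q[:,1].max())/2).round(4),"top",np.percentile(q[:,2],99).round(4))
k=P[(z>0)&(P[...,2]>.09)&(P[...,2]<.112)&(np.hypot(P[...,0]-.62,P[...,1]+.14)<.03)]
if len(k):
    (x,y),r=cv2.minEnclosingCircle((k[:,:2]*1000).astype(np.float32)); print("knob",x,y,r,"lever",np.arctan2(y/1000+.1287,x/1000-.5052)+1.849)
w=cv2.resize(f["img"][...,::-1],(400,300)); b=cv2.resize(cv2.imread("pics/s8.png"),(400,300))
cv2.imwrite("pics/c8.png",np.hstack([w,b]))
```

```text
17.875 [ 0.6677 -0.0656  0.2702] pitch [-1. -0.  0.] yaw 3.0395 F [-0.4  0.6 -0.2] w 0.75
shift mm [202.2 -79.6 -40.3] turn 0.002
[[0.0191, -0.0169, 0.0734], [0.0788, 0.0294, 0.0995]]
0.02 mid 0.0065 top 0.0926
0.04 mid 0.0065 top 0.0926
0.06 mid 0.0062 top 0.0992
0.08 mid 0.0063 top 0.0991
knob 618.1912841796875 -139.984375 12.992706298828125 lever 1.7494606276864393
```

View pics/c8.png

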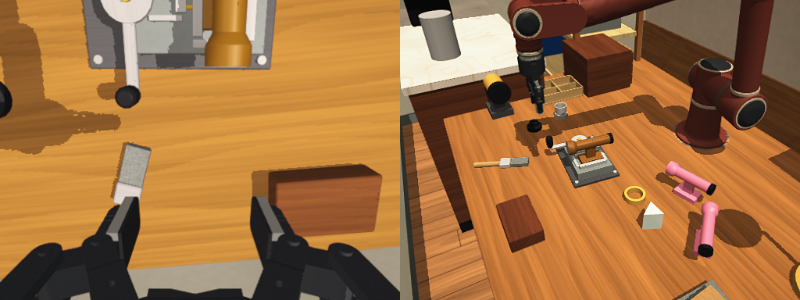

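Lever at 1.75, sight at nest y +6.5 mm, aligned and flat; bystanders in place and the arm is clear. Handing in.

```bash
python3 -c "
from plant import manip
print(manip.job_done())"
```

```text
the job is handed in; nothing more can be done
None
```

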